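Close three flasks, smallest first

TASK

Close the three conical flasks on the lab bench: with the fingertips, press each raised stopper gently straight down until it is fully home on the rim, first on the smallest flask (it dries out soonest), then on the middle-sized one, then on the largest. Do not lift, tip or shove the flasks, and leave everything else on the bench where it is.

Things in the scene. Friction and masses are not known exactly. Their poses are not given: they have to be found in the camera images.
- flask_small: The smallest conical flask: clear glass, empty, loose, 64 mm across the foot, narrowing to a neck, 105 mm high to its rim. Origin: centre of its underside; z up. Weighs about 95 g with its stopper, so it slides or tips if pushed sideways. The glass is thin: meet and press it slowly; a knock or push above 30 N counts as breaking it.
- stopper_small (a joint): How far the stopper of the smallest flask has been pressed in, m: 0 to 0.003 at the start (raised), 0.014 fully home, where its head rests on the rim. It moves straight down the neck against a steady friction of about 3 N, does not spring back, and then stops.
- top_small (a point): Centre of the flat top of that stopper's head: a dark rubber disc 28 mm across and 22 mm thick on the mouth of the smallest flask. The head is soft: its upper part gives by up to 7 mm, about 2 N per mm, and springs back, so it sinks about 1.5 mm while the stopper slides; press 2 to 4 mm past its home height. Untouched and fully home it is 127 mm above the bench, at the start 11 to 14 mm higher.
- flask_middle: The middle-sized conical flask: clear glass, empty, loose, 85 mm across the foot, narrowing to a neck, 140 mm high to its rim. Origin: centre of its underside; z up. Weighs about 155 g with its stopper, so it slides or tips if pushed sideways. The glass is thin: meet and press it slowly; a knock or push above 30 N counts as breaking it.
- stopper_middle (a joint): How far the stopper of the middle-sized flask has been pressed in, m: 0 to 0.003 at the start (raised), 0.014 fully home, where its head rests on the rim. It moves straight down the neck against a steady friction of about 3 N, does not spring back, and then stops.
- top_middle (a point): Centre of the flat top of that stopper's head: a dark rubber disc 32 mm across and 22 mm thick on the mouth of the middle-sized flask. The head is soft: its upper part gives by up to 7 mm, about 2 N per mm, and springs back, so it sinks about 1.5 mm while the stopper slides; press 2 to 4 mm past its home height. Untouched and fully home it is 162 mm above the bench, at the start 11 to 14 mm higher.
- flask_large: The largest conical flask: clear glass, empty, loose, 105 mm across the foot, narrowing to a neck, 170 mm high to its rim. Origin: centre of its underside; z up. Weighs about 225 g with its stopper, so it slides or tips if pushed sideways. The glass is thin: meet and press it slowly; a knock or push above 30 N counts as breaking it.
- stopper_large (a joint): How far the stopper of the largest flask has been pressed in, m: 0 to 0.003 at the start (raised), 0.014 fully home, where its head rests on the rim. It moves straight down the neck against a steady friction of about 3 N, does not spring back, and then stops.
- top_large (a point): Centre of the flat top of that stopper's head: a dark rubber disc 36 mm across and 22 mm thick on the mouth of the largest flask. The head is soft: its upper part gives by up to 7 mm, about 2 N per mm, and springs back, so it sinks about 1.5 mm while the stopper slides; press 2 to 4 mm past its home height. Untouched and fully home it is 192 mm above the bench, at the start 11 to 14 mm higher.
- petri: Bystander: closed glass petri dish, 90 mm across, 15 mm high. Origin: centre of underside.
- beaker: Bystander: small open glass beaker, 60 mm across, 70 mm high. Origin: centre of underside.
- reagent: Bystander: amber glass reagent bottle with white cap, 60 mm across, 130 mm high. Origin: centre of underside.
- spatula: Bystander: double-ended steel lab spatula lying flat, 180 mm long, up to 16 mm wide, 4 mm thick. Origin: centre of underside; it lies along its x axis.
- timer: Bystander: white bench timer, 55 x 70 x 24 mm. Origin: centre of underside.
- tipbox: Bystander: closed pipette-tip box, 85 x 120 x 60 mm, grey with clear lid. Origin: centre of underside.
Mind the look-alikes: they are no part of the job. What is shaped like the flask_large but orange or yellow is not meant.

How it is judged:
By the outcome, as a careful person would: the job done as asked, in the order asked, and still so for the second after the job is handed in, with the robot touching nothing.
It also fails if it takes over 54 s, if anything falls off the work surface, if the arm or the gripper's body presses on something with over 40 N, if the wrist force passes 120 N, or if a joint passes its speed limit or range.

ROBOT

A 7-joint arm with a two-finger parallel gripper is mounted at the origin on the work surface. World frame = base frame: x ahead of the robot, y to its left, z up, the work surface at z = 0. Lengths are in m, angles in rad, forces in N, time in s.
With the tool pointing down it reaches from about 0.4 to 0.875 m from the base axis. Payload 19.3 kg.
Tool frame: the origin (TCP) lies at the very end of the fingers, on their centre line; the grasp point (between the pads) lies 19 mm behind it; z points along the fingers, y is the line along which they close (so a half turn about z gives the same grasp; the last joint's range is limited). The gripper opens to 85 mm and grips with 20 to 120 N. Pads are 22 mm wide; open, the fingers measure 114 mm over their backs; the gripper's body (76 mm by 85 mm) begins 54 mm behind the grasp point. The pads swing forward as they close: fully open they stand 13 mm farther back than shut.
Start: joints at [-1.309, 0.521, -0.036, 1.599, 0.021, 1.021, -0.113], TCP at [0.204, 0.591, 0.231] pointing down, gripper open.
Joint ranges: [-2.91, 2.91], [-0.3, 2.13], [-1.5, 1.42], [0.17, 2.43], [-1.26, 4.41], [0.16, 1.93], [-2.52, 2.52]. Speed limits (rad/s): [1.89, 1.89, 2.39, 2.39, 3.01, 3.01, 3.01].

INTERFACE

Orientations are given as [roll, pitch, yaw] about the fixed x, y, z axes, in that order (R = Rz(yaw) Ry(pitch) Rx(roll)).
In Python, from workcell import bot gives the robot as it stands.
- The arm moves only by the tool servo_tool, never from a script. Its argument "plan" is a list of rows, each a list of 7 numbers: the finger opening in cm, from 0 to 8.54, then the shift along the tool's x, y, z in cm, then the turn, a rotation vector about the tool's x, y, z in degrees. In form: [[fingers, x, y, z, wx, wy, wz], ...]. A call has 1 to 10 rows; each row is the pose to reach, as a shift and turn from the pose commanded when the call began, along the tool's axes at that moment; what a row does not reach only later rows make up. A row lasts 1/10 s, in which the tool goes at most 50 mm and 8.59 degrees, less where a joint would pass 70% of its speed; a pose out of reach is approached as far as the arm can. A call with a gripper value outside its range is refused whole. The fingers move at their own pace and stop on an object; "force" is the grip in N (left out, the last holds). Time passes only in rows, so rows that repeat a pose let the fingers close. It gives the time, the measured TCP pose, the force, the opening and the grip force at its end, in the units of the state.
- bot.observe(): the state, without advancing time (a new reading comes with each control period).
- bot.grab_frame(name): name is "scene" or "top" or "wrist"; returns a dict with "frame" (400x640x3 uint8, blue, green, red), "mtx" (3x3 intrinsics, pixels), "k1" (the pictures are not rectified: a ray, as slopes to the right and down, at radius r is drawn at 1 + k1 r^2 times it, then the intrinsics apply), "R" (3x3) and "t" (3): a world point X has camera coordinates R X + t; the wrist camera has in their place "T_tool_cam" (4x4, takes a point from camera to tool coordinates, whose origin is the TCP and whose axes are the flange's). Camera axes: x right, y down, z forward; pixel columns grow to the right and rows downward; lengths in m; the calibration is good to about 2 mm. A picture is of the moment at which its call begins: read the wrist's pose just before it. There is no depth.
- bot.job_done(): hands the job in; it is judged then, once.
The state is a dict: "clock": time; "qpos": joint angles; "qd": joint speeds; "joint_efforts": joint torques, N m; "position": TCP position; "tool_rot": TCP orientation; "force": force on the tool from outside, world axes, zero at the start; "moment": the same for the moment, N m; "grip_width": finger opening in m; "finger_force": force on a finger pad.
Only numpy, scipy, OpenCV 4.12 (cv2) and the standard library are available. Lean on these libraries where they do the work, as an engineer would, in place of code of your own. Each camera call takes 0.05 s, during which the arm holds its last target. There are 200 camera calls.

## Working session

There is one attempt and no reset: what is moved stays moved. The work goes in short steps, Python scripts to look and compute and a tool call to move; the robot and the scene stay as the last step left them, time stands still between calls to the robot, and variables do not carry over. Pictures are saved under pics/ and viewed, at most 10 in all, crops included, and the job is handed in when it is done.

Besides the shell and the picture viewer there is one more tool, called after "Request:" by a JSON object that holds its "api" and its "payload". servo_tool: Moves the arm, as the interface text tells. Its arguments: {"type":"object","properties":{"plan":{"type":"array","items":{"type":"array","items":{"type":"number"}}},"force":{"type":"number"}},"required":["plan"]}

```bash
mkdir -p pics; python3 - <<'E'
from workcell import bot
import cv2,pickle
s=bot.observe();print(s)
for n in("scene","top"):
    f=bot.grab_frame(n);pickle.dump(f,open(n+".pkl","wb"));cv2.imwrite(f"pics/{n}1.png",f["frame"]);print(n,f["mtx"],f["k1"],f["R"],f["t"])
E
```

```text
{'clock': 0.0, 'qpos': array([-1.30915596,  0.52202789, -0.03630386,  1.5999758 ,  0.02118088,
        1.02106589, -0.11279258]), 'qd': array([-1.07810282e-03,  8.42112464e-04,  1.66673681e-03,  6.72803140e-04,
        8.82550653e-05, -1.16507711e-03,  3.03231046e-04]), 'joint_efforts': array([-6.38615184e-04, -9.27099609e+01,  1.98000938e+00, -3.69926155e+01,
        1.79554633e-02,  8.09243415e-03,  1.14286436e-05]), 'position': array([0.20355332, 0.59059239, 0.23072886]), 'tool_rot': array([-3.14050231e+00,  7.13867822e-05,  2.80971878e+00]), 'force': array([ 0.11578019, -0.22615398, -0.53808478]), 'moment': array([-0.01332961,  0.01174429, -0.00605171]), 'finger_force': 0.0, 'grip_width': 0.08533416145643319}
scene [[369.82566128   0.         317.93044   ]
 [  0.         369.82566128 207.54269341]
 [  0.           0.           1.        ]] -0.0628446828025188 [[-0.44528088  0.89539037  0.00101233]
 [ 0.71845475  0.35796443 -0.59639268]
 [-0.53436664 -0.26483495 -0.80269218]] [ 0.2208057  -0.30807866  1.22337389]
top [[409.21872148   0.         326.58138834]
 [  0.         409.21872148 205.17728713]
 [  0.           0.           1.        ]] 0.005171742212028168 [[ 0.00263467 -0.99992762  0.011739  ]
 [-0.9945247  -0.00384643 -0.10443096]
 [ 0.10446855 -0.01139959 -0.99446286]] [0.01972024 0.54460483 1.04091368]
```

View pics/scene1.png

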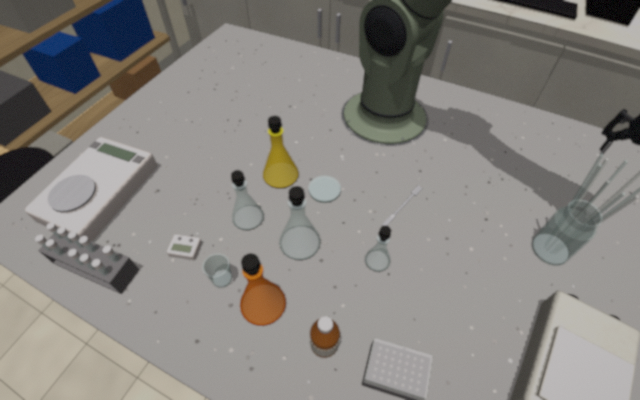

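View pics/top1.png

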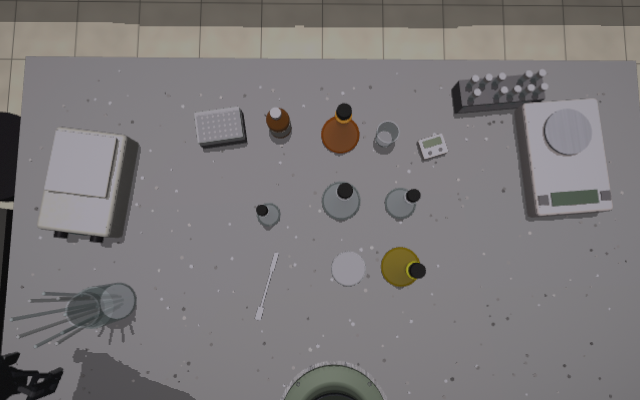

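Scene: dark stoppers on clear flasks are at small (384,232), large (296,195) and middle (237,178). The yellow (275,124) and orange (251,263) flasks are look-alikes. In the top view: small (262,211), large (345,190), middle (413,196), yellow (416,270), orange (344,112). The clear-glass ones fit the description.

```bash
cat > h.py <<'E'
import cv2,numpy as np,pickle
def dist(f): return np.array([f["k1"],0,0,0,0.])
def ray(f,uv):
    p=cv2.undistortPoints(np.array([[uv]],float),f["mtx"],dist(f),None).ravel()
    return -f["R"].T@f["t"], f["R"].T@np.r_[p,1]
def proj(f,X): return cv2.projectPoints(np.array([X],float),cv2.Rodrigues(f["R"])[0],f["t"],f["mtx"],dist(f))[0].ravel()
def blob(img,uv,r=14,th=60):
    x,y=map(int,uv); g=img.max(2)
    m=np.zeros(g.shape,np.uint8); m[y-r:y+r,x-r:x+r]=(g[y-r:y+r,x-r:x+r]<th)
    n,l,s,c=cv2.connectedComponentsWithStats(m)
    i=1+np.argmax(s[1:,4]); return c[i],s[i]
def tri(rays):
    A=sum(np.eye(3)-np.outer(d,d)/(d@d) for _,d in rays); b=sum((np.eye(3)-np.outer(d,d)/(d@d))@o for o,d in rays)
    return np.linalg.solve(A,b)
E
python3 - <<'E'
from h import *
F={n:pickle.load(open(n+".pkl","rb")) for n in("scene","top")}
P={"small":((384,232),(262,211),.127),"middle":((237,178),(413,196),.162),"large":((296,195),(345,190),.192)}
tiles=[]
for k,(a,b,h) in P.items():
    rs=[];
    for n,uv in(("scene",a),("top",b)):
        c,s=blob(F[n]["frame"],uv); rs.append(ray(F[n],c)); print(k,n,c,s)
    X=tri(rs);print(k,"head centre",X.round(4),"expected z",h-.011+.0125)
    for n in F:
        T=np.r_[X[:2],h+.0125]; B=np.r_[X[:2],0]
        u=proj(F[n],X).astype(int); im=F[n]["frame"]
        t=cv2.resize(im[u[1]-25:u[1]+45,u[0]-35:u[0]+35],None,fx=3.5,fy=3.5)
        for Y,col in((T,(0,0,255)),(B,(0,255,0))):
            q=((proj(F[n],Y)-u+[35,25])*3.5).astype(int); cv2.circle(t,tuple(map(int,q)),3,col,-1)
        tiles.append(t)
cv2.imwrite("pics/c.png",np.vstack([np.hstack(tiles[0::2]),np.hstack(tiles[1::2])]))
E
```

```text
small scene [384.43243243 233.10810811] [380 227  10  14 111]
small top [261.65 210.01] [256 205  12  11 100]
small head centre [0.5226 0.1751 0.1253] expected z 0.1285
middle scene [237.53030303 178.01515152] [232 171  12  15 132]
middle top [412.75524476 195.23776224] [406 189  14  13 143]
middle head centre [ 0.5549 -0.176   0.1596] expected z 0.1635
large scene [296.33492823 195.75598086] [290 187  14  19 209]
large top [344.75520833 190.32291667] [337 183  16  16 192]
large head centre [ 0.5612 -0.0176  0.1903] expected z 0.1935
```

View pics/c.png

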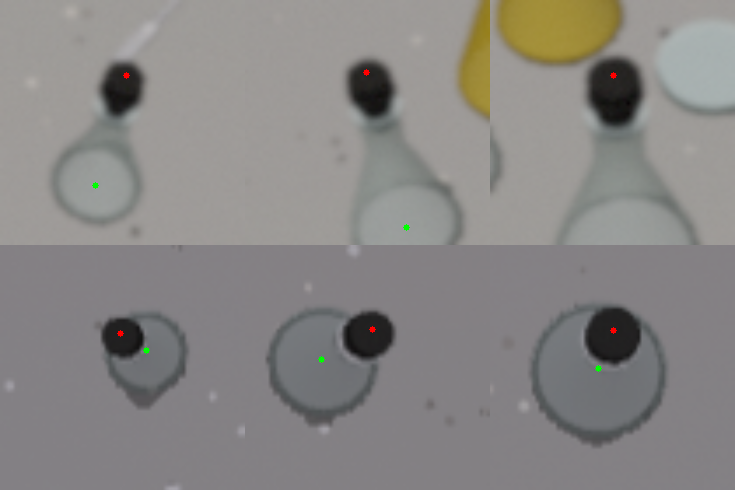

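The crop confirms three upright clear flasks. Projected foot centres and heights agree within about 4 mm. I'll close the fingers and move over to the small flask.

Request:
{"api": "servo_tool", "payload": {"plan": [[0,-1,-0.7,0,0,0,0],[0,-4,-2.6,0,0,0,0],[0,-8,-5.3,0,0,0,0],[0,-12,-7.9,0,0,0,0],[0,-16,-10.6,0,0,0,0],[0,-20,-13.2,0,0,0,0],[0,-24,-15.9,0,0,0,0],[0,-28,-18.5,0,0,0,0],[0,-32,-21.2,0,0,0,0],[0,-35,-23.2,0,0,0,0]], "force": 20}}

```text
clock: 1.1
position: [0.4603, 0.2538, 0.2314]
tool_rot: [-3.141, 0.001, 2.807]
force: [0.2, 0.9, -1.1]
grip_width: -0.0003
finger_force: 0.0
```

Request:
{"api": "servo_tool", "payload": {"plan": [[0,-3,-2,0,0,0,0],[0,-5.5,-3.6,0,0,0,0],[0,-7.5,-5,0,0,0,0],[0,-8.5,-5.6,0,0,0,0],[0,-8.7,-5.7,0,0,0,0],[0,-8.7,-5.7,0,0,0,0],[0,-8.7,-5.7,0,0,0,0]]}}

```text
clock: 1.8
position: [0.5219, 0.1764, 0.2313]
tool_rot: [3.141, -0.0, 2.811]
force: [0.2, 0.2, -1.0]
grip_width: -0.0002
finger_force: 0.0
```

```bash
cat > w.py <<'E'
import sys
from workcell import bot
from h import *
from scipy.spatial.transform import Rotation as Ro
def wrist():
    s=bot.observe(); f=bot.grab_frame("wrist")
    Rt=Ro.from_euler("xyz",s["tool_rot"]).as_matrix(); C=np.array(f["T_tool_cam"])
    R=(Rt@C[:3,:3]).T; o=Rt@C[:3,3]+s["position"]
    f["R"]=R; f["t"]=-R@o
    return s,f,Rt
E
python3 - <<'E'
from w import *
s,f,Rt=wrist();print(s["clock"],s["position"],s["tool_rot"],s["force"],s["grip_width"],s["qpos"])
im=f["frame"].copy();q=proj(f,[.5226,.1751,.140]);print(q,proj(f,s["position"]));print(-f["R"].T@f["t"])
cv2.imwrite("pics/w1.png",im)
pickle.dump(f,open("w1.pkl","wb"))
E
```

```text
1.8 [0.52192484 0.1763991  0.23128803] [ 3.14134339e+00 -4.24230241e-04  2.81130167e+00] [ 0.23852236  0.16420769 -1.04124614] -0.0001669100341014251 [-0.4992925   0.40519364  0.08848646  1.80165908 -0.0438382   0.9367584
  0.84855273]
[310.35117027 205.77081488] [310.98869676 270.39343653]
[0.44704586 0.20327904 0.37330516]
```

View pics/w1.png

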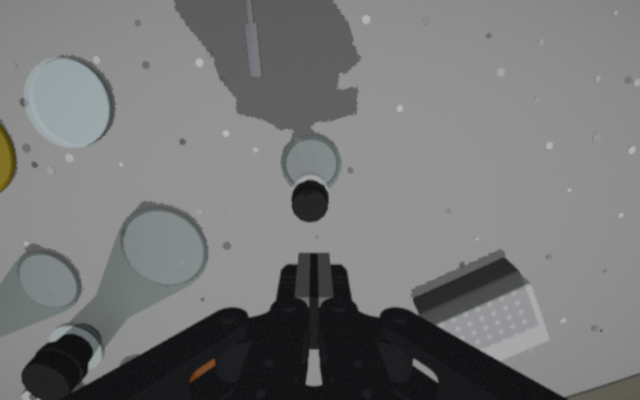

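The small stopper is at about (310,202), just ahead of the fingertips (313,255). The prediction was (310,206), so it agrees. I'll refine it at the known height.

```bash
python3 - <<'E'
from w import *
f=pickle.load(open("w1.pkl","rb"))
c,st=blob(f["frame"],(310,203),24);print(c,st)
for uv in (c,(st[0]+st[2]/2-.5,st[1]+st[3]-1-st[2]/2+.5)):
  o,d=ray(f,uv);X=o+d*(.139-o[2])/d[2];print(uv,X, "diam",st[2]/409*(o[2]-.139))
  s=bot.observe();Rt=Ro.from_euler("xyz",s["tool_rot"]).as_matrix();print((Rt.T@(X-s["position"])*100).round(2))
E
```

```text
[309.5888412  200.63519313] [ 292  181   36   41 1165]
[309.5888412  200.63519313] [0.51922786 0.17570751 0.139     ] diam 0.020623437377274335
[ 0.24 -0.16  9.23]
(np.float64(309.5), np.float64(203.5)) [0.52117009 0.17496731 0.139     ] diam 0.020623437377274335
[ 0.03 -0.16  9.23]
```

Request:
{"api": "servo_tool", "payload": {"plan": [[0,0,-0.1,0.5,0,0,0],[0,0,-0.1,1.8,0,0,0],[0,0,-0.1,3.2,0,0,0],[0,0,-0.1,4.6,0,0,0],[0,0,-0.1,6,0,0,0],[0,0,-0.1,7.2,0,0,0],[0,0,-0.1,8,0,0,0],[0,0,-0.1,8.4,0,0,0],[0,0,-0.1,8.6,0,0,0],[0,0,-0.1,8.7,0,0,0]]}}

```text
clock: 2.85
position: [0.5224, 0.1744, 0.1444]
tool_rot: [3.141, 0.0, 2.81]
force: [-0.2, 0.1, 0.8]
grip_width: 0.0001
finger_force: 0.0
```

Request:
{"api": "servo_tool", "payload": {"plan": [[0,0,0,0.1,0,0,0],[0,0,0,0.2,0,0,0],[0,0,0,0.3,0,0,0],[0,0,0,0.4,0,0,0],[0,0,0,0.5,0,0,0],[0,0,0,0.6,0,0,0],[0,0,0,0.7,0,0,0],[0,0,0,0.8,0,0,0],[0,0,0,0.9,0,0,0],[0,0,0,1,0,0,0]]}}

```text
clock: 3.85
position: [0.5224, 0.1744, 0.1343]
tool_rot: [3.141, 0.0, 2.81]
force: [-0.5, -0.2, 4.0]
grip_width: -0.0001
finger_force: 1.4
```

Contact, with the stopper sliding at about 3 N. Continuing to z≈0.124.

Request:
{"api": "servo_tool", "payload": {"plan": [[0,0,0,0.1,0,0,0],[0,0,0,0.2,0,0,0],[0,0,0,0.3,0,0,0],[0,0,0,0.4,0,0,0],[0,0,0,0.5,0,0,0],[0,0,0,0.6,0,0,0],[0,0,0,0.7,0,0,0],[0,0,0,0.8,0,0,0],[0,0,0,0.9,0,0,0],[0,0,0,1,0,0,0]]}}

```text
clock: 4.85
position: [0.5223, 0.1744, 0.1243]
tool_rot: [3.142, 0.0, 2.81]
force: [-1.2, -0.1, 6.0]
grip_width: 0.0001
finger_force: 2.8
```

Request:
{"api": "servo_tool", "payload": {"plan": [[0,0,0,0.05,0,0,0],[0,0,0,0.1,0,0,0],[0,0,0,0.1,0,0,0],[0,0,0,0.1,0,0,0]]}}

```text
clock: 5.25
position: [0.5224, 0.1744, 0.1235]
tool_rot: [3.141, 0.0, 2.81]
force: [-1.5, 0.6, 6.9]
grip_width: 0.0003
finger_force: 3.6
```

Force of 7 N at 3.5 mm past home matches a seated stopper (2 N/mm). Retracting, then moving to the middle flask at z≈0.25.

Request:
{"api": "servo_tool", "payload": {"plan": [[0,0,0,-0.2,0,0,0],[0,0,0,-0.5,0,0,0],[0,0,0,-1.2,0,0,0],[0,0,0,-2.5,0,0,0],[0,0,0,-4.5,0,0,0],[0,0,0,-7,0,0,0],[0,0,0,-9.5,0,0,0],[0,0,0,-11.5,0,0,0],[0,-0.5,-1,-12.5,0,0,0],[0,-1,-2.2,-12.7,0,0,0]]}}

```text
clock: 6.25
position: [0.525, 0.1495, 0.2516]
tool_rot: [3.141, 0.001, 2.81]
force: [0.2, -0.2, -0.5]
grip_width: 0.0002
finger_force: 0.0
```

Request:
{"api": "servo_tool", "payload": {"plan": [[0,-1.5,-3,0,0,0,0],[0,-3,-6.5,0,0,0,0],[0,-4.5,-10,0,0,0,0],[0,-6,-13.5,0,0,0,0],[0,-7.5,-17,0,0,0,0],[0,-9,-20.5,0,0,0,0],[0,-10.5,-24,0,0,0,0],[0,-12,-27,0,0,0,0],[0,-13,-29,0,0,0,0],[0,-13.5,-29.8,0,0,0,0]]}}

```text
clock: 7.25
position: [0.5539, -0.1789, 0.2494]
tool_rot: [-3.14, -0.001, 2.806]
force: [-1.1, 0.4, -0.3]
grip_width: -0.0002
finger_force: 0.0
```

Request:
{"api": "servo_tool", "payload": {"plan": [[0,0,0,0,0,0,0],[0,0,0,0,0,0,0],[0,0,0,0,0,0,0]]}}

```text
clock: 7.55
position: [0.5551, -0.1741, 0.2502]
tool_rot: [3.141, -0.0, 2.811]
force: [-0.0, -0.5, -0.1]
grip_width: -0.0001
finger_force: 0.0
```

```bash
python3 - <<'E'
from w import *
s,f,Rt=wrist();print(s["clock"],s["position"],s["tool_rot"],s["force"],s["qpos"])
q=proj(f,[.5549,-.176,.174]);print(q)
im=f["frame"].copy();cv2.circle(im,tuple(int(v) for v in q),3,(0,0,255),-1)
t=pickle.load(open("top.pkl","rb"));t["frame"]=bot.grab_frame("top")["frame"]
cv2.imwrite("pics/w2.png",np.hstack([cv2.resize(im,(480,300)),t["frame"][130:330,200:412][:,:].copy().repeat(1,0) if 0 else cv2.resize(t["frame"][150:330,210:400],(317,300))]))
pickle.dump(f,open("w2.pkl","wb"))
c,st=blob(f["frame"],q,32);print(c,st)
for uv in (c,(st[0]+st[2]/2-.5,st[1]+st[3]-1-st[2]/2+.5)):
  o,d=ray(f,uv);X=o+d*(.174-o[2])/d[2];print(uv,X,(Rt.T@(X-s["position"])*100).round(2))
E
```

```text
7.55 [ 0.55508206 -0.17408783  0.25015277] [ 3.14117123e+00 -4.68873356e-04  2.81134425e+00] [-0.01979846 -0.52755646 -0.12293222] [ 0.06349417  0.43926     0.19367938  1.7045649  -0.09750411  1.00757021
  1.53194235]
[308.81491955 212.52676914]
[307.43132671 205.59731151] [ 286  181   44   49 1711]
[307.43132671 205.59731151] [ 0.55013497 -0.17528084  0.174     ] [ 0.43 -0.28  7.62]
(np.float64(307.5), np.float64(207.5)) [ 0.55137206 -0.17566679  0.174     ] [ 0.3  -0.27  7.62]
```

View pics/w2.png

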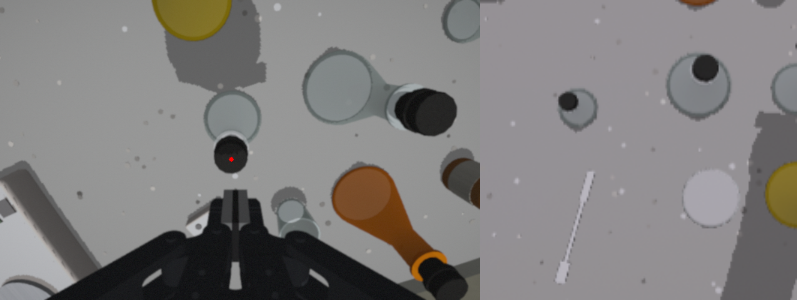

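Middle stopper is at (231,157) in the half-size view, within about 3 mm of the prediction. The small flask stands where it was. Pressing the middle one.

Request:
{"api": "servo_tool", "payload": {"plan": [[0,0.1,-0.1,0.5,0,0,0],[0,0.2,-0.2,1.6,0,0,0],[0,0.2,-0.2,2.8,0,0,0],[0,0.2,-0.2,4,0,0,0],[0,0.2,-0.2,5.2,0,0,0],[0,0.2,-0.2,6.1,0,0,0],[0,0.2,-0.2,6.6,0,0,0],[0,0.2,-0.2,6.9,0,0,0],[0,0.2,-0.2,7,0,0,0],[0,0.2,-0.2,7.1,0,0,0]]}}

```text
clock: 8.65
position: [0.5528, -0.1767, 0.1796]
tool_rot: [3.142, 0.001, 2.81]
force: [-0.7, 0.2, 0.5]
grip_width: -0.0003
finger_force: 0.0
```

Request:
{"api": "servo_tool", "payload": {"plan": [[0,0,0,0.1,0,0,0],[0,0,0,0.2,0,0,0],[0,0,0,0.3,0,0,0],[0,0,0,0.4,0,0,0],[0,0,0,0.5,0,0,0],[0,0,0,0.6,0,0,0],[0,0,0,0.7,0,0,0],[0,0,0,0.8,0,0,0],[0,0,0,0.9,0,0,0],[0,0,0,1,0,0,0]]}}

```text
clock: 9.65
position: [0.5526, -0.1767, 0.1693]
tool_rot: [3.142, 0.0, 2.81]
force: [-1.0, 0.9, 3.5]
grip_width: 0.0001
finger_force: 1.4
```

Request:
{"api": "servo_tool", "payload": {"plan": [[0,0,0,0.1,0,0,0],[0,0,0,0.2,0,0,0],[0,0,0,0.3,0,0,0],[0,0,0,0.4,0,0,0],[0,0,0,0.5,0,0,0],[0,0,0,0.6,0,0,0],[0,0,0,0.7,0,0,0],[0,0,0,0.8,0,0,0],[0,0,0,0.9,0,0,0],[0,0,0,1,0,0,0]]}}

```text
clock: 10.65
position: [0.5526, -0.1767, 0.1593]
tool_rot: [3.142, 0.0, 2.81]
force: [-1.0, 0.7, 6.0]
grip_width: 0.0001
finger_force: 2.8
```

Request:
{"api": "servo_tool", "payload": {"plan": [[0,0,0,0.05,0,0,0],[0,0,0,0.1,0,0,0],[0,0,0,0.1,0,0,0],[0,0,0,0.1,0,0,0]]}}

```text
clock: 11.05
position: [0.5527, -0.1767, 0.1585]
tool_rot: [3.142, 0.0, 2.81]
force: [-1.5, 1.6, 6.8]
grip_width: -0.0004
finger_force: 3.6
```

Seated (6.8 N at 3.5 mm past home). Up and over to the large flask.

Request:
{"api": "servo_tool", "payload": {"plan": [[0,0,0,-0.2,0,0,0],[0,0,0,-0.5,0,0,0],[0,0,0,-1.2,0,0,0],[0,0,0,-2.5,0,0,0],[0,0,0,-4.5,0,0,0],[0,0,0,-6.5,0,0,0],[0,0,0,-8.5,0,0,0],[0,0,0,-10.2,0,0,0],[0,0,0,-11,0,0,0],[0,0,0,-11.2,0,0,0]]}}

```text
clock: 12.05
position: [0.5528, -0.1767, 0.2715]
tool_rot: [3.141, 0.002, 2.81]
force: [0.9, -0.5, -0.3]
grip_width: -0.0001
finger_force: 0.0
```

Request:
{"api": "servo_tool", "payload": {"plan": [[0,0.3,1,0,0,0,0],[0,1,3.2,0,0,0,0],[0,1.8,6,0,0,0,0],[0,2.7,9,0,0,0,0],[0,3.6,12,0,0,0,0],[0,4.3,14.2,0,0,0,0],[0,4.6,15.2,0,0,0,0],[0,4.6,15.2,0,0,0,0],[0,4.6,15.2,0,0,0,0],[0,4.6,15.2,0,0,0,0]]}}

```text
clock: 13.05
position: [0.5585, -0.0193, 0.2702]
tool_rot: [-3.141, -0.0, 2.808]
force: [-0.3, -0.8, -0.5]
grip_width: 0.0
finger_force: 0.0
```

```bash
python3 - <<'E'
from w import *
s,f,Rt=wrist();print(s["clock"],s["position"],s["tool_rot"],s["force"])
q=proj(f,[.5595,-.0176,.204]);print(q)
im=f["frame"].copy();cv2.circle(im,tuple(int(v) for v in q),3,(0,0,255),-1)
cv2.imwrite("pics/w3.png",im)
c,st=blob(f["frame"],q,40);print(c,st)
for uv in (c,(st[0]+st[2]/2-.5,st[1]+st[3]-1-st[2]/2+.5)):
  o,d=ray(f,uv);X=o+d*(.204-o[2])/d[2];print(uv,X,(Rt.T@(X-s["position"])*100).round(2))
E
```

```text
13.05 [ 0.55851065 -0.01931452  0.2701722 ] [-3.14105084e+00 -5.60768472e-05  2.80807861e+00] [-0.3071144  -0.84601115 -0.51810834]
[314.86949446 217.91517789]
[314.18297332 213.58068615] [ 289  185   52   58 2361]
[314.18297332 213.58068615] [ 0.55665314 -0.01706315  0.204     ] [0.25 0.16 6.62]
(np.float64(314.5), np.float64(216.5)) [ 0.5585384  -0.01750928  0.204     ] [0.06 0.18 6.62]
```

View pics/w3.png

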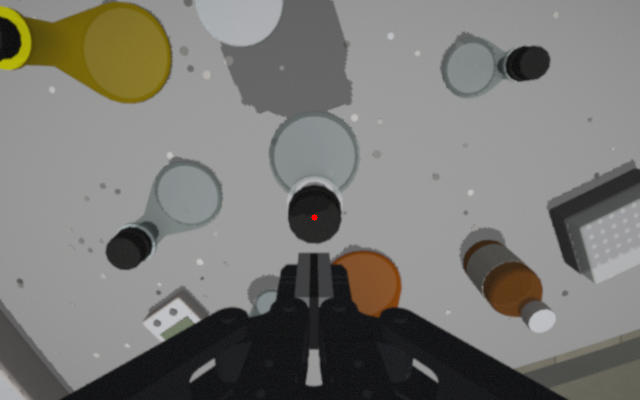

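The large stopper is at (314,216), on the prediction. The two closed flasks stand upright. Pressing.

Request:
{"api": "servo_tool", "payload": {"plan": [[0,0,0.1,0.5,0,0,0],[0,0,0.1,1.4,0,0,0],[0,0,0.1,2.5,0,0,0],[0,0,0.1,3.6,0,0,0],[0,0,0.1,4.6,0,0,0],[0,0,0.1,5.3,0,0,0],[0,0,0.1,5.7,0,0,0],[0,0,0.1,5.9,0,0,0],[0,0,0.1,6,0,0,0],[0,0,0.1,6.1,0,0,0]]}}

```text
clock: 14.1
position: [0.5591, -0.017, 0.2095]
tool_rot: [3.141, 0.0, 2.81]
force: [0.5, 0.2, 0.5]
grip_width: 0.0004
finger_force: 0.0
```

Request:
{"api": "servo_tool", "payload": {"plan": [[0,0,0,0.1,0,0,0],[0,0,0,0.2,0,0,0],[0,0,0,0.3,0,0,0],[0,0,0,0.4,0,0,0],[0,0,0,0.5,0,0,0],[0,0,0,0.6,0,0,0],[0,0,0,0.7,0,0,0],[0,0,0,0.8,0,0,0],[0,0,0,0.9,0,0,0],[0,0,0,1,0,0,0]]}}

```text
clock: 15.1
position: [0.559, -0.017, 0.1993]
tool_rot: [3.142, 0.0, 2.81]
force: [-1.7, -0.5, 2.7]
grip_width: -0.0
finger_force: 1.4
```

Request:
{"api": "servo_tool", "payload": {"plan": [[0,0,0,0.1,0,0,0],[0,0,0,0.2,0,0,0],[0,0,0,0.3,0,0,0],[0,0,0,0.4,0,0,0],[0,0,0,0.5,0,0,0],[0,0,0,0.6,0,0,0],[0,0,0,0.7,0,0,0],[0,0,0,0.8,0,0,0],[0,0,0,0.9,0,0,0],[0,0,0,1,0,0,0]]}}

```text
clock: 16.1
position: [0.559, -0.017, 0.1893]
tool_rot: [3.142, 0.0, 2.81]
force: [-1.1, 0.5, 5.5]
grip_width: -0.0
finger_force: 2.8
```

Request:
{"api": "servo_tool", "payload": {"plan": [[0,0,0,0.05,0,0,0],[0,0,0,0.1,0,0,0],[0,0,0,0.1,0,0,0],[0,0,0,0.1,0,0,0]]}}

```text
clock: 16.5
position: [0.559, -0.0171, 0.1885]
tool_rot: [3.141, 0.0, 2.81]
force: [-2.0, -0.2, 6.9]
grip_width: -0.0001
finger_force: 3.6
```

Seated. Retracting, then a last check.

Request:
{"api": "servo_tool", "payload": {"plan": [[0,0,0,-0.2,0,0,0],[0,0,0,-0.5,0,0,0],[0,0,0,-1.2,0,0,0],[0,0,0,-2.5,0,0,0],[0,0,0,-4.5,0,0,0],[0,0,0,-6.5,0,0,0],[0,0,0,-8.5,0,0,0],[0,0,0,-9.6,0,0,0],[0,0,0,-10,0,0,0],[0,0,0,-10,0,0,0]]}}

```text
clock: 17.5
position: [0.5589, -0.017, 0.2885]
tool_rot: [3.141, 0.0, 2.81]
force: [0.1, -0.3, -0.1]
grip_width: 0.0001
finger_force: 0.0
```

```bash
python3 - <<'E'
from w import *
s,f,Rt=wrist();print(s["clock"],s["position"],s["force"])
g=bot.grab_frame("scene")["frame"]
cv2.imwrite("pics/e.png",np.hstack([cv2.resize(f["frame"],(400,250)),cv2.resize(g[100:350,150:450],(300,250))]))
E
```

```text
17.5 [ 0.55894182 -0.01703243  0.28850639] [ 0.10750461 -0.30722428 -0.11564269]
```

View pics/e.png

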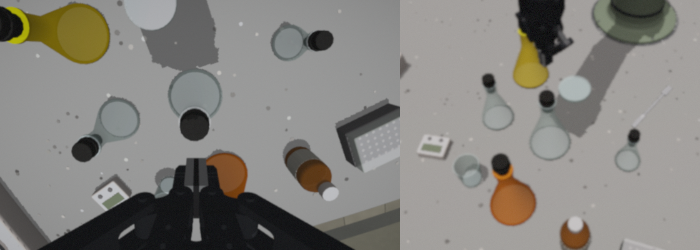

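All three clear flasks stand upright with their stoppers down. The wrist view shows them at (195,125), (85,150) and (320,40). Nothing else has moved and the arm is clear.

```bash
python3 -c "
from workcell import bot
print(bot.job_done())"
```

```text
the job is handed in; nothing more can be done
None
```

All three stoppers were pressed home in the order small, middle, large, each with about 7 N at 3.5 mm past home height; the last pictures show the flasks upright and nothing else moved, and the job was handed in at about 17.6 s.

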